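# Load the extractor's reagent caddy with the sealed bottles

## Task

Load the reagent caddy for the next extraction run: stand each of the four capped bottles upright in the bay cut to its own shape and size (large round, small round, square, flat), right down on the bay's floor. Set them down, do not drop them in. Leave the two bottles without caps standing where they are.

Things in the scene. Friction and masses are not known exactly. Their poses are not given: they have to be found in the camera images.
- large_bottle: Large capped round bottle: 54 mm diameter, straight body to 56 mm height, shoulder at 64 mm, cap 36 mm diameter, 84 mm tall in all, 0.1 to 0.21 kg. White plastic, grey screw cap on top; stands upright on the bench at the start. Origin: centre of its underside, z up.
- small_bottle: Small capped round bottle: 32 mm diameter, straight body to 44 mm height, shoulder at 52 mm, cap 24 mm diameter, 72 mm tall in all, under 0.1 kg. White plastic, grey screw cap on top; stands upright on the bench at the start. Origin: centre of its underside, z up.
- square_bottle: Capped square bottle: body 42 x 42 mm (sides along its x and y), straight to 58 mm height, cap 28 mm diameter, 82 mm tall in all, under 0.2 kg. White plastic, grey screw cap on top; stands upright on the bench at the start. Origin: centre of its underside, z up.
- flat_bottle: Capped flat bottle: body 62 mm along its x and 28 mm along its y, straight to 60 mm height, cap 22 mm diameter, 84 mm tall in all, under 0.2 kg. White plastic, grey screw cap on top; stands upright on the bench at the start. Origin: centre of its underside, z up.
- bay_large: Bay for the large bottle: round hole 72 mm wide. Centred, 16 mm deep, flat dark floor. One of 4 grey inserts, 94 x 94 x 22 mm, fixed 2 by 2 (pitch 100 mm, same yaw, any corner) in a shallow aluminium caddy (216 x 216 mm, walls 20 mm high). Origin: centre of the insert's underside, 5 mm above the bench and 6 mm below the hole's floor; z up.
- bay_small: Bay for the small bottle: round hole 50 mm wide. Centred, 16 mm deep, flat dark floor. One of 4 grey inserts, 94 x 94 x 22 mm, fixed 2 by 2 (pitch 100 mm, same yaw, any corner) in a shallow aluminium caddy (216 x 216 mm, walls 20 mm high). Origin: centre of the insert's underside, 5 mm above the bench and 6 mm below the hole's floor; z up.
- bay_square: Bay for the square bottle: square hole 60 x 60 mm, sides along its x and y. Centred, 16 mm deep, flat dark floor. One of 4 grey inserts, 94 x 94 x 22 mm, fixed 2 by 2 (pitch 100 mm, same yaw, any corner) in a shallow aluminium caddy (216 x 216 mm, walls 20 mm high). Origin: centre of the insert's underside, 5 mm above the bench and 6 mm below the hole's floor; z up.
- bay_flat: Bay for the flat bottle: oblong hole, 80 mm along its x and 46 mm along its y. Centred, 16 mm deep, flat dark floor. One of 4 grey inserts, 94 x 94 x 22 mm, fixed 2 by 2 (pitch 100 mm, same yaw, any corner) in a shallow aluminium caddy (216 x 216 mm, walls 20 mm high). Origin: centre of the insert's underside, 5 mm above the bench and 6 mm below the hole's floor; z up.
- open_round: Look-alike of the large bottle WITHOUT a cap: same 54 mm round white body 64 mm high, but an open bare white neck 28 mm wide with a dark mouth, 78 mm tall in all. To be left alone. Origin: centre of its underside, z up.
- open_square: Look-alike of the square bottle WITHOUT a cap: same 42 x 42 mm white body 62 mm high, but an open bare white neck 22 mm wide with a dark mouth, 76 mm tall in all. To be left alone. Origin: centre of its underside, z up.
There are look-alikes about, which are no part of the job. Leave any red look-alike of the small_bottle alone.

How it is judged:
By the outcome, as a careful person would: the job done as asked, in the order asked, and still so for the second after the job is handed in, with the robot touching nothing.
It also fails if it takes over 112 s, if anything falls off the work surface, if the arm or the gripper's body presses on something with over 40 N, if the wrist force passes 120 N, or if a joint passes its speed limit or range.

## Robot

A 6-joint arm with a two-finger parallel gripper is mounted at the origin on the work surface. World frame = base frame: x ahead of the robot, y to its left, z up, the work surface at z = 0. Lengths are in m, angles in rad, forces in N, time in s.
With the tool pointing down it reaches from about 0.35 to 0.775 m from the base axis. Payload 7.3 kg.
Tool frame: the origin (TCP) lies at the very end of the fingers, on their centre line; the grasp point (between the pads) lies 19 mm behind it; z points along the fingers, y is the line along which they close (so a half turn about z gives the same grasp; the last joint's range is limited). The gripper opens to 92 mm and grips with 3 to 60 N. Pads are 19 mm wide; open, the fingers measure 130 mm over their backs; the gripper's body (75 mm by 190 mm) begins 47 mm behind the grasp point.
Start: joints at [-1.347, 0.342, 1.524, -0, 1.275, -0.146], TCP at [0.19, -0.49, 0.227] pointing down, gripper open.
Joint ranges: [-2.53, 2.53], [-0.77, 2.02], [0.04, 2.7], [-1, 4.14], [0.28, 2.66], [-3.11, 3.11]. Speed limits (rad/s): [2.57, 2.57, 3.14, 3.14, 3.14, 3.14].

## Interface

Orientations are given as [roll, pitch, yaw] about the fixed x, y, z axes, in that order (R = Rz(yaw) Ry(pitch) Rx(roll)).
In Python, from cell import observe, read_camera, get_calibration, hand_in, search_frame gives the robot as it stands.
- The arm moves only by the tool step_arm, never from a script. Its argument "commands" is a list of rows, each an object with "translation": the shift along the tool's x, y, z in mm, a list of three; "roll": the turn about the tool's z in rad. In form: [{"translation": [x, y, z], "roll": roll}, ...]. A call has 1 to 20 rows; each row shifts and turns the commanded pose from where the row before left it, along the tool's axes as they then stand; what a row does not reach is not made up. A row lasts 1/12 s, in which the tool goes at most 41.7 mm and 7.16 degrees, less where a joint would pass 70% of its speed; a pose out of reach is approached as far as the arm can. A call is refused whole if a number of a shift passes 41.7 or a number of a turn 0.125, either way. A call with a gripper value outside its range is refused whole. "fingers" is the opening, from 0 (shut) to 1 (fully open), set as the call begins (left out, the last holds). The fingers move at their own pace and stop on an object; "grip_force" is the grip in N (left out, the last holds). Time passes only in rows, so rows that do not move let the fingers close. It gives the time, the measured TCP pose, the force, the opening and the grip force at its end, in the units of the state.
- observe(): the state, without advancing time (a new reading comes with each control period).
- read_camera(name): name is "scene" or "top" or "wrist"; returns the picture (420x560x3 uint8, red, green, blue); there is no depth.
- get_calibration(name): a dict with "camera_matrix" (3x3 intrinsics, pixels), "world_from_camera" (4x4, takes a point from camera to world coordinates). Camera axes: x right, y up, looking along -z (the intrinsics and any distortion apply to the point x, -y, -z); pixel columns grow to the right and rows downward; lengths in m; the calibration is good to about 2 mm. A picture is of the moment at which its call begins: read the wrist's pose just before it. get_calibration takes no time and is no camera call; for the wrist camera it gives the pose at the moment of the call.
- hand_in(): hands the job in; it is judged then, once.
Trained networks look in the newest picture that a camera, given by its name, has taken for a name from the list of things; names that differ only in an ending like _2 or _b are one class to them, and where a whole thing is asked for, a point or a joint stands for the part that bears it (a point fixed in the world has none). Each returns a list of dicts, best first, with "confidence" (0 to 1); they miss things now and then, are a little off and sometimes report something else, mostly with a low value. They report only what shows in the picture. A call takes as long as a camera call. They do not tell look-alikes from the thing itself.
- search_frame(camera, name): "at" ([x, y, z] in m, in world coordinates, good to about 4 mm: the middle of the surface that is visible of it).
The state is a dict: "time": time; "qpos": joint angles; "qvel": joint speeds; "joint_efforts": joint torques, N m; "tool_pos": TCP position; "tool_rot": TCP orientation; "contact_force": force on the tool from outside, world axes, zero at the start; "torque": the same for the moment, N m; "opening": finger opening in m; "grip_force": force on a finger pad.
Only numpy, scipy, OpenCV 4.12 (cv2) and the standard library are available. Lean on these libraries where they do the work, as an engineer would, in place of code of your own. Each camera call takes 0.05 s, during which the arm holds its last target. There are 200 camera calls.

## Working session

There is one attempt and no reset: what is moved stays moved. The work goes in short steps, Python scripts to look and compute and a tool call to move; the robot and the scene stay as the last step left them, time stands still between calls to the robot, and variables do not carry over. Pictures are saved under pics/ and viewed, at most 14 in all, crops included, and the job is handed in when it is done.

Besides the shell and the picture viewer there is one more tool, called after "Request:" as name(argument=value, ...), one argument or row to a line, values as JSON. step_arm: Moves the arm, as the interface text tells. Its arguments: {"type":"object","properties":{"commands":{"type":"array"},"fingers":{"type":"number"},"grip_force":{"type":"number"}},"required":["commands"]}

```bash
mkdir -p pics; ls
python3 - <<'E'
from cell import *
import cv2,numpy as np
for c in ("top","scene"):
    im=read_camera(c); cv2.imwrite(f"pics/{c}0.png",cv2.resize(im[:,:,::-1],(800,600)) if c=="top" else im[:,:,::-1])
    for n in "large_bottle small_bottle square_bottle flat_bottle bay_large bay_small bay_square bay_flat open_round open_square".split():
        r=search_frame(c,n); print(c,n,[(np.round(d["at"],3).tolist(),round(d["confidence"],2)) for d in r[:4]])
k=get_calibration("top");print(k)
s=observe();print(s)
E
```

```text
pics
top large_bottle [([0.437, -0.19, 0.059], 0.65), ([0.65, -0.09, 0.064], 0.55)]
top small_bottle [([0.543, -0.341, 0.049], 0.68), ([0.597, -0.289, 0.052], 0.62), ([0.655, -0.208, 0.064], 0.32)]
top square_bottle [([0.443, -0.327, 0.056], 0.82)]
top flat_bottle [([0.435, -0.186, 0.058], 0.91)]
top bay_large [([0.563, 0.256, 0.03], 0.55)]
top bay_small [([0.456, 0.159, 0.028], 0.92), ([0.563, 0.151, 0.027], 0.34)]
top bay_square [([0.563, 0.151, 0.027], 0.63)]
top bay_flat [([0.464, 0.262, 0.027], 0.75)]
top open_round [([0.657, -0.205, 0.065], 0.84), ([0.465, 0.264, 0.026], 0.6)]
top open_square [([0.545, -0.062, 0.064], 0.98)]
scene large_bottle [([0.665, -0.071, 0.06], 0.93)]
scene small_bottle [([0.547, -0.343, 0.051], 0.87), ([0.605, -0.285, 0.043], 0.73)]
scene square_bottle [([0.445, -0.322, 0.052], 0.68), ([0.555, 0.156, 0.03], 0.29)]
scene flat_bottle [([0.446, -0.178, 0.044], 0.8)]
scene bay_large [([0.665, -0.196, 0.055], 0.71), ([0.563, 0.256, 0.025], 0.55)]
scene bay_small []
scene bay_square [([0.559, 0.16, 0.028], 0.58)]
scene bay_flat [([0.463, 0.261, 0.029], 0.71)]
[... 606 characters left out ...]
ime': 1.1, 'qpos': array([-1.34699039e+00,  3.41977593e-01,  1.52406913e+00, -1.20166883e-05,
        1.27538649e+00, -1.46001325e-01]), 'qvel': array([ 2.48988285e-04,  8.83219992e-05, -1.09797897e-03, -1.25538092e-03,
       -4.93367319e-04,  1.22780161e-03]), 'joint_efforts': array([ 4.22815065e-04, -4.31145215e+01, -2.44482493e+01,  7.20204832e-02,
        4.85379633e-02, -2.55274841e-05]), 'tool_pos': array([ 0.18977873, -0.48953847,  0.22676294]), 'tool_rot': array([3.14143657e+00, 3.45717274e-05, 3.69810759e-01]), 'contact_force': array([ 0.50711522, -0.22713836,  0.7479977 ]), 'torque': array([ 0.01850817,  0.02145557, -0.02705232]), 'grip_force': 0.0, 'opening': 0.09170471372536022}
```

View pics/top0.png

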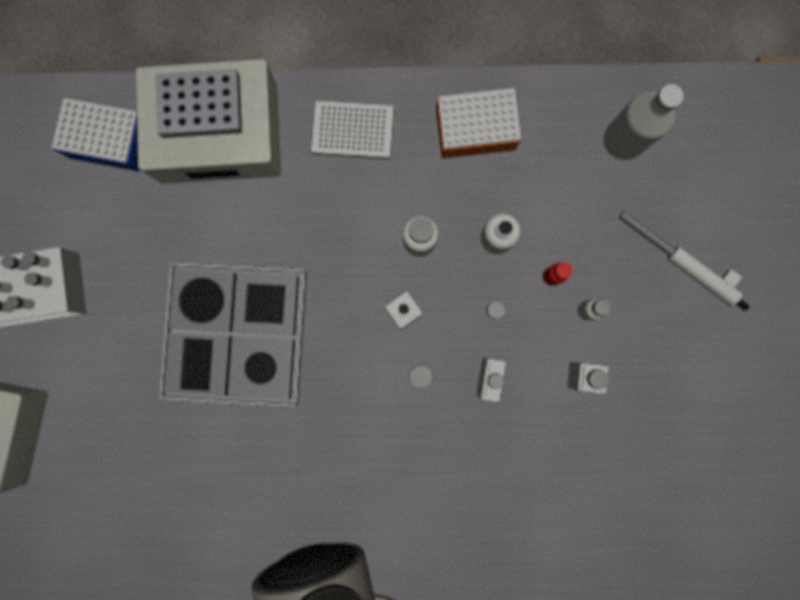

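View pics/scene0.png

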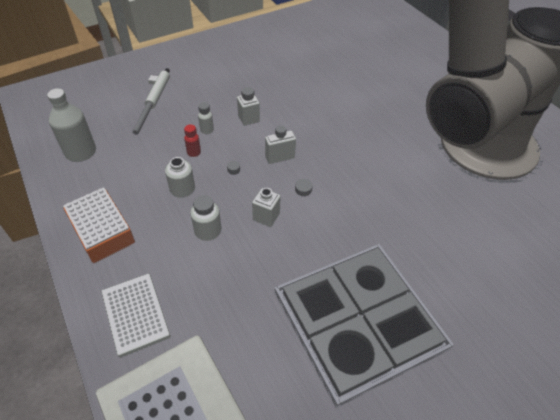

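The top view (800x600) shows the candidates. The capped bottles are large (421,232), small (597,308), square (593,378) and flat (493,380). I'll leave the open round (502,231), open square (404,309), red look-alike (559,272) and loose caps (497,310) and (420,376). The bays are large (202,299), square (265,303), flat (197,364) and small (261,367). Next I'll measure, and confirm in one enlarged crop.

```bash
cat > h.py <<'E'
from cell import *
import cv2,numpy as np
def proj(c,P):
    T=np.linalg.inv(c["world_from_camera"]);P=np.atleast_2d(P);q=P@T[:3,:3].T+T[:3,3]
    q=q*[1,-1,-1];u=q@c["camera_matrix"].T;return u[:,:2]/u[:,2:]
def back(c,uv,z):
    uv=np.atleast_2d(uv);d=np.c_[uv,np.ones(len(uv))]@np.linalg.inv(c["camera_matrix"]).T*[1,-1,-1]
    T=c["world_from_camera"];d=d@T[:3,:3].T;o=T[:3,3];return o+d*((z-o[2])/d[:,2:])
def rect(x,y,a,b,yaw,z):
    c,s=np.cos(yaw),np.sin(yaw);L=np.array([[a,b],[-a,b],[-a,-b],[a,-b]])/2
    return np.c_[L@np.array([[c,s],[-s,c]])+[x,y],np.full(4,z)]
def circ(x,y,d,z):
    t=np.linspace(0,2*np.pi,24);return np.c_[x+d/2*np.cos(t),y+d/2*np.sin(t),np.full(24,z)]
def draw(im,c,P,col,s=1,o=(0,0)):
    cv2.polylines(im,[np.int32((proj(c,P)-o)*s)],True,col,1)
E
python3 - <<'E'
from h import *
im=read_camera("top");k=get_calibration("top")
g=cv2.cvtColor(im,cv2.COLOR_RGB2GRAY)
m=np.uint8(g<45)*255;m[:, :110]=0;m[:,215:]=0;m[:180]=0;m[290:]=0
for c in cv2.findContours(m,0,2)[0]:
    if cv2.contourArea(c)<150: continue
    W=back(k,c[:,0].astype(float),.027)[:,:2]*1000
    r=cv2.minAreaRect(W.astype(np.float32));print("hole",np.round(r[0],1),np.round(r[1],1),round(r[2],1))
print("gray",g[210:216:5,275:290:5].tolist())
m=np.uint8(g>130)*255;m[:150]=0;m[:,:265]=0;m[300:]=0;m[:,430:]=0
for c in cv2.findContours(m,0,2)[0]:
    if cv2.contourArea(c)<40: continue
    W=back(k,c[:,0].astype(float),.06)[:,:2]*1000
    r=cv2.minAreaRect(W.astype(np.float32));print("white",c[:,0].mean(0).round(),np.round(r[0],1),np.round(r[1],1),round(r[2],1))
o=(262,145)
cr=im[145:287,262:434,::-1];cv2.imwrite("pics/crop1.png",cv2.resize(cr,None,fx=4.2,fy=4.2,interpolation=2))
E
```

```text
hole [457.2 161.9] [43.9 44.1] 63.5
hole [463.7 261.4] [42.1 75.5] 86.4
hole [557.2 155.8] [55.4 55.6] 86.2
hole [563.9 255.6] [65.3 65.2] 0.7
gray [[132, 168, 171], [172, 46, 89]]
white [415. 263.] [ 440.  -338.7] [40.1 40.4] 83.8
white [345. 267.] [ 438.2 -192.2] [26.4 60.8] 79.8
white [347. 217.] [ 541.9 -198.2] [17.  19.2] 88.8
white [282. 216.] [543.5 -60.4] [40.4 40.2] 34.5
white [294. 165.] [655.4 -86.9] [48.1 42.5] 84.9
white [351. 161.] [ 661.2 -211.3] [47.1 47.8] 88.9
```

View pics/crop1.png

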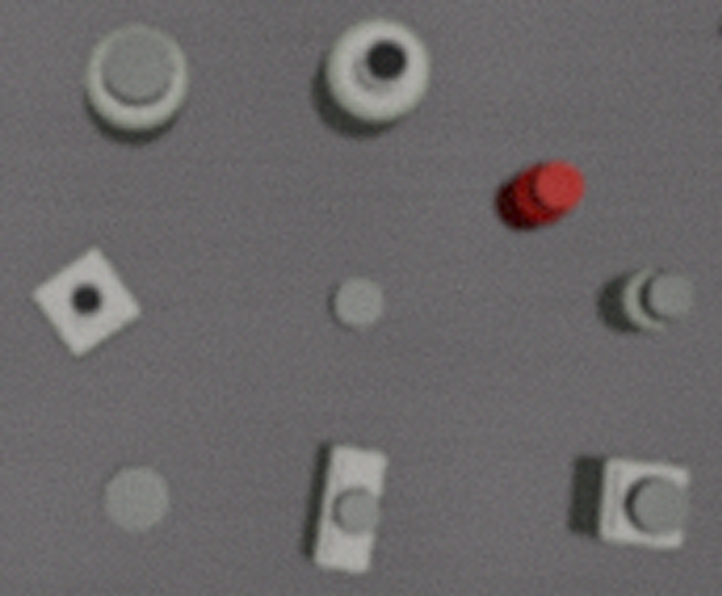

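The enlarged crop confirms the identities. Grey caps show on large (138,63), small (668,294), square (655,504) and flat (355,511). The round at (378,72) and the square at (87,300) have dark open mouths. The red one is at (545,195), and two loose caps lie at (358,302) and (137,498).

Run:
```python
from h import *
k=get_calibration("top")
for n,u,v,z in [("large",138,63,.084),("small",668,294,.072),("square",655,504,.082),("flat",355,511,.084),("red",560,187,.072),("capS",358,302,.012),("openR",385,60,.078)]:
    print(n,(back(k,[u/4.2+262-.4,v/4.2+145-.4],z)[0,:2]*1000).round(1))
s=observe();print(s["time"],get_calibration("wrist"))
```

```text
large [660.3 -87.2]
small [ 543.7 -349.6]
square [ 440.6 -336.4]
flat [ 438.3 -190.3]
red [ 597.8 -297.7]
capS [ 545.1 -206. ]
openR [ 661.8 -210.7]
1.15 {'camera_matrix': array([[351.65257062,   0.        , 279.32472423],
       [  0.        , 351.65257062, 211.27804174],
       [  0.        ,   0.        ,   1.        ]]), 'world_from_camera': array([[ 3.60803617e-01,  8.97566084e-01,  2.53369047e-01,
         2.57703241e-01],
       [-9.32641796e-01,  3.47182709e-01,  9.82010593e-02,
        -4.62731189e-01],
       [ 1.76588234e-04, -2.71733860e-01,  9.62372422e-01,
         3.85107699e-01],
       [ 0.00000000e+00,  0.00000000e+00,  0.00000000e+00,
         1.00000000e+00]])}
```

Request:
step_arm(
  commands=[
    {"translation":[20,0,0],"roll":0},
    {"translation":[36,-0.5,0],"roll":0},
    {"translation":[36,-0.5,0],"roll":0},
    {"translation":[36,-0.5,0],"roll":0},
    {"translation":[36,-0.5,0],"roll":0},
    {"translation":[36,-0.5,0],"roll":0},
    {"translation":[36,-0.5,0],"roll":0},
    {"translation":[36,-0.5,0],"roll":0},
    {"translation":[36,-0.5,0],"roll":0},
    {"translation":[36,-0.5,0],"roll":0},
    {"translation":[36,-0.5,0],"roll":0},
    {"translation":[3,0,15],"roll":-0.104},
    {"translation":[0,0,15],"roll":-0.104},
    {"translation":[0,0,15],"roll":-0.104},
    {"translation":[0,0,15],"roll":-0.104},
    {"translation":[0,0,0],"roll":0},
    {"translation":[0,0,0],"roll":0},
  ],
  fingers=0.7,
)

```text
time: 2.57
tool_pos: [0.5448, -0.3462, 0.1661]
tool_rot: [-3.14, 0.0, 0.783]
contact_force: [-0.0, 0.2, 1.3]
opening: 0.0641
grip_force: 0.0
```

```bash
cat >> h.py <<'E'
def delta(x,y,z,yaw):
    s=observe();p=s["tool_pos"];psi=s["tool_rot"][2];d=np.array([x,y,z])-p;c,q=np.cos(psi),np.sin(psi)
    print("t",s["time"],"pos",(p*1000).round(1),"yaw",psi.round(3),"q",s["qpos"].round(2),"open",round(s["opening"],4),"| tool delta mm",(1000*np.array([c*d[0]+q*d[1],q*d[0]-c*d[1],-d[2]])).round(1),"roll",round(psi-yaw,3))
E
python3 - <<'E'
from h import *
delta(.545,-.347,.02,.785)
k=get_calibration("wrist");im=read_camera("wrist")
for n in ("small_bottle","square_bottle"):
    print([(np.round(d["at"],3).tolist(),round(d["confidence"],2)) for d in search_frame("wrist",n)])
v=im[:,:,::-1].copy()
for x,y,col in [(.5437,-.3496,(0,255,0)),(.543,-.341,(0,0,255))]:
    draw(v,k,circ(x,y,.024,.072),col);draw(v,k,circ(x,y,.032,.044),col)
draw(v,k,rect(.4406,-.3364,.042,.042,-.105,.058),(0,255,0))
cv2.imwrite("pics/w1.png",v)
E
```

```text
t 2.5667 pos [ 544.8 -346.2  166.1] yaw 0.783 q [-0.68  0.61  1.25 -0.    1.28  0.1 ] open 0.0641 | tool delta mm [ -0.4   0.7 146.1] roll -0.002
[([0.546, -0.342, 0.069], 0.78), ([0.595, -0.297, 0.07], 0.77)]
[([0.548, -0.346, 0.07], 0.57)]
```

View pics/w1.png

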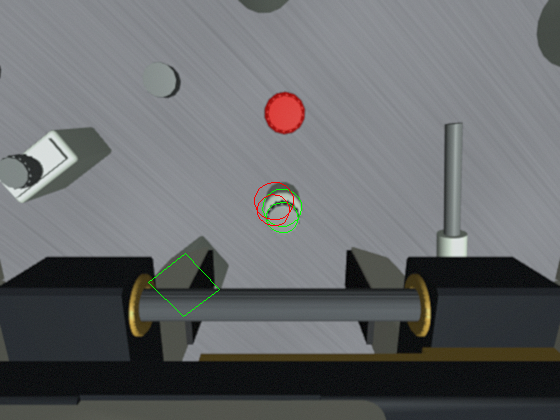

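The wrist view shows the small capped bottle at (283,213), centred left to right between the fingers. The red look-alike is well ahead at (284,113). The green estimate fits, so I'll descend.

Request:
step_arm(
  commands=[
    {"translation":[-3,1.5,15],"roll":0},
    {"translation":[0,0,30],"roll":0},
    {"translation":[0,0,30],"roll":0},
    {"translation":[0,0,30],"roll":0},
    {"translation":[0,0,25],"roll":0},
    {"translation":[0,0,16],"roll":0},
    {"translation":[0,0,0],"roll":0},
    {"translation":[0,0,0],"roll":0},
  ],
)

```text
time: 3.38
tool_pos: [0.5442, -0.3499, 0.0211]
tool_rot: [3.142, 0.0, 0.785]
contact_force: [0.2, 0.4, 0.7]
opening: 0.0641
grip_force: 0.0
```

Request:
step_arm(
  commands=[
    {"translation":[0,0,0],"roll":0},
    {"translation":[0,0,0],"roll":0},
    {"translation":[0,0,0],"roll":0},
    {"translation":[0,0,0],"roll":0},
    {"translation":[0,0,0],"roll":0},
    {"translation":[0,0,0],"roll":0},
  ],
  fingers=0,
  grip_force=12,
)

```text
time: 3.88
tool_pos: [0.5443, -0.3499, 0.0213]
tool_rot: [3.14, -0.0, 0.786]
contact_force: [-1.1, 0.1, 2.6]
opening: 0.0313
grip_force: 12.0
```

Request:
step_arm(
  commands=[
    {"translation":[0,0,-10],"roll":0},
    {"translation":[0,0,-25],"roll":0},
    {"translation":[0,0,-35],"roll":0},
    {"translation":[0,0,-35],"roll":0},
    {"translation":[10,-14,-20],"roll":0},
    {"translation":[21,-30,0],"roll":0},
    {"translation":[21,-30,0],"roll":0},
    {"translation":[21,-30,0],"roll":0},
    {"translation":[21,-30,0],"roll":0},
    {"translation":[21,-30,0],"roll":0},
    {"translation":[21,-30,0],"roll":0},
    {"translation":[21,-30,0],"roll":0},
    {"translation":[21,-30,0],"roll":0},
    {"translation":[21,-30,0],"roll":0},
    {"translation":[21,-30,0],"roll":0},
    {"translation":[21,-30,0],"roll":0},
    {"translation":[21,-30,0],"roll":0},
    {"translation":[21,-30,0],"roll":0},
    {"translation":[16,-18,0],"roll":0},
    {"translation":[0,0,0],"roll":0},
  ],
)

```text
time: 5.55
tool_pos: [0.4561, 0.164, 0.1465]
tool_rot: [-3.141, -0.002, 0.79]
contact_force: [-0.7, 0.3, -0.1]
opening: 0.0314
grip_force: 12.0
```

Run:
```python
from h import *
delta(.457,.1615,.034,.785)
k=get_calibration("wrist");im=read_camera("wrist");v=im[:,:,::-1].copy()
for n in ("bay_small","bay_large","bay_square","bay_flat","small_bottle"):
    print(n,[(np.round(d["at"],3).tolist(),round(d["confidence"],2)) for d in search_frame("wrist",n)])
draw(v,k,circ(.457,.1615,.05,.027),(0,255,0));draw(v,k,circ(.564,.256,.072,.027),(0,255,0))
draw(v,k,rect(.4637,.2614,.08,.046,-.063,.027),(0,255,0));draw(v,k,rect(.5572,.1558,.06,.06,-.063,.027),(0,255,0))
cv2.imwrite("pics/w2.png",v)
```

```text
t 5.55 pos [456.1 164.  146.5] yaw 0.79 q [0.19 0.35 1.75 0.   1.04 0.97] open 0.0314 | tool delta mm [ -1.2   2.4 112.5] roll 0.005
bay_small [([0.463, 0.171, 0.029], 0.59)]
bay_large [([0.552, 0.24, 0.024], 0.59)]
bay_square [([0.563, 0.156, 0.024], 0.92)]
bay_flat [([0.466, 0.267, 0.026], 0.57)]
small_bottle [([0.461, 0.171, 0.172], 0.59)]
```

View pics/w2.png

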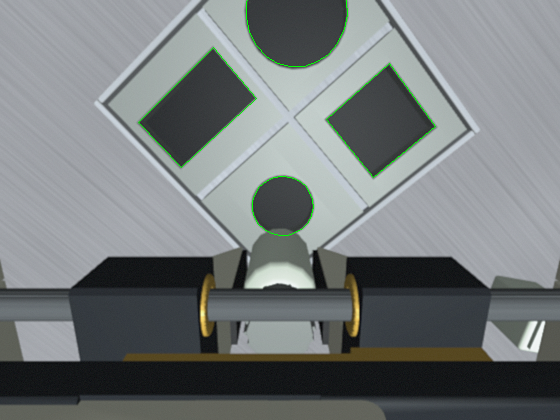

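The wrist view shows the bay outlines matching all four holes: small (283,205), flat (197,107), square (381,121) and large (297,15). The bottle is held upright. I'll lower it.

Request:
step_arm(
  commands=[
    {"translation":[-1,2.5,20],"roll":0},
    {"translation":[0,0,30],"roll":0},
    {"translation":[0,0,30],"roll":0},
    {"translation":[0,0,18],"roll":0},
    {"translation":[0,0,10],"roll":0},
    {"translation":[0,0,3],"roll":0},
    {"translation":[0,0,1],"roll":0},
    {"translation":[0,0,1],"roll":0},
    {"translation":[0,0,1],"roll":0},
    {"translation":[0,0,0],"roll":0},
    {"translation":[0,0,0],"roll":0},
  ],
)

```text
time: 6.77
tool_pos: [0.4584, 0.1578, 0.0324]
tool_rot: [3.141, -0.001, 0.786]
contact_force: [-0.3, -0.5, 0.2]
opening: 0.0315
grip_force: 12.0
```

Request:
step_arm(
  commands=[
    {"translation":[1.5,-3.5,-0.5],"roll":0},
    {"translation":[0,0,0.5],"roll":0},
    {"translation":[0,0,0.5],"roll":0},
    {"translation":[0,0,0.5],"roll":0},
    {"translation":[0,0,0],"roll":0},
    {"translation":[0,0,0],"roll":0},
  ],
)

```text
time: 7.27
tool_pos: [0.4567, 0.1618, 0.0321]
tool_rot: [3.141, -0.001, 0.786]
contact_force: [-3.6, 1.1, 14.2]
opening: 0.0319
grip_force: 12.0
```

Request:
step_arm(
  commands=[
    {"translation":[0,0,-0.5],"roll":0},
    {"translation":[0,0,0],"roll":0},
    {"translation":[0,0,0],"roll":0},
    {"translation":[0,0,0],"roll":0},
    {"translation":[0,0,-5],"roll":0},
    {"translation":[0,0,-15],"roll":0},
    {"translation":[0,0,-30],"roll":0},
    {"translation":[0,0,-40],"roll":0},
    {"translation":[0,0,-40],"roll":0},
    {"translation":[0,0,0],"roll":0},
  ],
  fingers=0.65,
)

```text
time: 8.1
tool_pos: [0.4604, 0.162, 0.1685]
tool_rot: [3.134, -0.011, 0.786]
contact_force: [1.7, 1.1, 0.0]
opening: 0.0597
grip_force: 0.0
```

Request:
step_arm(
  commands=[
    {"translation":[-13,11.5,0],"roll":0},
    {"translation":[-26,23.5,0],"roll":0},
    {"translation":[-26,23.5,0],"roll":0},
    {"translation":[-26,23.5,0],"roll":0},
    {"translation":[-26,23.5,0],"roll":0},
    {"translation":[-26,23.5,0],"roll":0},
    {"translation":[-26,23.5,0],"roll":0},
    {"translation":[-26,23.5,0],"roll":0},
    {"translation":[-26,23.5,0],"roll":0},
    {"translation":[-26,23.5,0],"roll":0},
    {"translation":[-15,12,0],"roll":0},
    {"translation":[0,0,0],"roll":0.1205},
    {"translation":[0,0,0],"roll":0.1205},
    {"translation":[0,0,0],"roll":0.1205},
    {"translation":[0,0,0],"roll":0.1205},
    {"translation":[0,0,0],"roll":0.1205},
    {"translation":[0,0,0],"roll":0.1205},
    {"translation":[0,0,0],"roll":0.1205},
    {"translation":[0,0,0],"roll":0.1205},
    {"translation":[0,0,0],"roll":0},
  ],
)

```text
time: 9.77
tool_pos: [0.4375, -0.1902, 0.1612]
tool_rot: [3.141, -0.0, -0.183]
contact_force: [0.1, -0.6, -0.0]
opening: 0.0598
grip_force: 0.0
```

Run:
```python
from h import *
delta(.4383,-.1905,.028,-.178)
k=get_calibration("wrist");im=read_camera("wrist");v=im[:,:,::-1].copy()
draw(v,k,circ(.4383,-.1905,.022,.084),(0,255,0));draw(v,k,rect(.4383,-.1905,.062,.028,-.178,.06),(0,255,0))
draw(v,k,circ(.6603,-.0872,.036,.084),(0,255,0));draw(v,k,circ(.6603,-.0872,.054,.056),(0,255,0))
draw(v,k,rect(.4406,-.337,.042,.042,-.108,.058),(0,255,0))
cv2.imwrite("pics/w3.png",v)
```

```text
t 9.7667 pos [ 437.5 -190.2  161.2] yaw -0.183 q [-0.57  0.32  1.75 -0.    1.07  1.18] open 0.0598 | tool delta mm [8.000e-01 1.000e-01 1.332e+02] roll -0.005
```

View pics/w3.png

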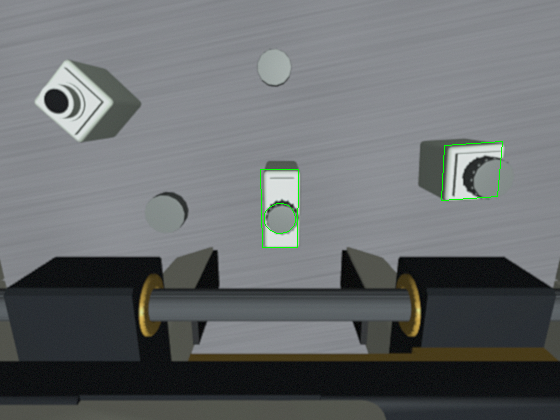

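The outlines fit the flat bottle (281,207) and the square bottle (473,172). I'll grasp the flat one.

Request:
step_arm(
  commands=[
    {"translation":[1,0,13],"roll":0},
    {"translation":[0,0,30],"roll":0},
    {"translation":[0,0,30],"roll":0},
    {"translation":[0,0,30],"roll":0},
    {"translation":[0,0,20],"roll":0},
    {"translation":[0,0,10],"roll":0},
    {"translation":[0,0,0],"roll":0},
    {"translation":[0,0,0],"roll":0},
  ],
)

```text
time: 10.48
tool_pos: [0.4384, -0.1903, 0.028]
tool_rot: [-3.141, 0.001, -0.176]
contact_force: [0.0, -0.2, -0.3]
opening: 0.0594
grip_force: 0.0
```

Request:
step_arm(
  commands=[
    {"translation":[0,0,0],"roll":0},
    {"translation":[0,0,0],"roll":0},
    {"translation":[0,0,0],"roll":0},
    {"translation":[0,0,0],"roll":0},
    {"translation":[0,0,0],"roll":0},
    {"translation":[0,0,0],"roll":0},
  ],
  fingers=0,
  grip_force=18,
)

```text
time: 10.98
tool_pos: [0.4388, -0.1906, 0.0287]
tool_rot: [3.141, -0.001, -0.178]
contact_force: [-1.2, -0.5, 2.1]
opening: 0.0279
grip_force: 18.0
```

Request:
step_arm(
  commands=[
    {"translation":[0,0,-10],"roll":0},
    {"translation":[0,0,-25],"roll":0},
    {"translation":[0,0,-35],"roll":0},
    {"translation":[0,0,-30],"roll":-0.0575},
    {"translation":[0,0,-20],"roll":-0.0575},
    {"translation":[0,-17.5,0],"roll":0},
    {"translation":[-0.3,-34.8,0],"roll":0},
    {"translation":[-0.3,-34.8,0],"roll":0},
    {"translation":[-0.3,-34.8,0],"roll":0},
    {"translation":[-0.3,-34.8,0],"roll":0},
    {"translation":[-0.3,-34.8,0],"roll":0},
    {"translation":[-0.3,-34.8,0],"roll":0},
    {"translation":[-0.3,-34.8,0],"roll":0},
    {"translation":[-0.3,-34.8,0],"roll":0},
    {"translation":[-0.3,-34.8,0],"roll":0},
    {"translation":[-0.3,-34.8,0],"roll":0},
    {"translation":[-0.3,-34.8,0],"roll":0},
    {"translation":[-0.3,-34.8,0],"roll":0},
    {"translation":[0,-17.5,0],"roll":0},
  ],
)

```text
time: 12.57
tool_pos: [0.463, 0.265, 0.148]
tool_rot: [-3.141, 0.0, -0.061]
contact_force: [-0.1, -0.8, -1.2]
opening: 0.0278
grip_force: 18.0
```

Request:
step_arm(
  commands=[
    {"translation":[0,0,0],"roll":0},
    {"translation":[0,0,0],"roll":0},
    {"translation":[0,0,0],"roll":0},
  ],
)

```text
time: 12.82
tool_pos: [0.4631, 0.2608, 0.1478]
tool_rot: [3.141, 0.001, -0.063]
contact_force: [-0.3, -0.7, -1.2]
opening: 0.0278
grip_force: 18.0
```

Run:
```python
from h import *
delta(.4637,.2614,.0397,-.063)
```

```text
t 12.8167 pos [463.1 260.8 147.8] yaw -0.063 q [ 0.37  0.43  1.62 -0.    1.09  2.  ] open 0.0278 | tool delta mm [  0.6  -0.6 108.1] roll -0.0
```

Request:
step_arm(
  commands=[
    {"translation":[0.5,-0.5,20],"roll":0},
    {"translation":[0,0,30],"roll":0},
    {"translation":[0,0,30],"roll":0},
    {"translation":[0,0,16],"roll":0},
    {"translation":[0,0,6],"roll":0},
    {"translation":[0,0,3],"roll":0},
    {"translation":[0,0,1],"roll":0},
    {"translation":[0,0,1],"roll":0},
    {"translation":[0,0,0.6],"roll":0},
    {"translation":[0,0,0.6],"roll":0},
    {"translation":[0,0,0],"roll":0},
    {"translation":[0,0,0],"roll":0},
  ],
)

```text
time: 13.82
tool_pos: [0.4642, 0.2621, 0.0404]
tool_rot: [-3.141, -0.001, -0.063]
contact_force: [0.1, 0.4, -0.7]
opening: 0.0284
grip_force: 18.0
```

Request:
step_arm(
  commands=[
    {"translation":[0,0,0.6],"roll":0},
    {"translation":[0,0,0.4],"roll":0},
    {"translation":[0,0,0.3],"roll":0},
    {"translation":[0,0,0],"roll":0},
  ],
)

```text
time: 14.15
tool_pos: [0.4642, 0.2621, 0.0397]
tool_rot: [-3.141, -0.001, -0.063]
contact_force: [-2.5, -1.1, 7.1]
opening: 0.0277
grip_force: 18.0
```

Request:
step_arm(
  commands=[
    {"translation":[0,0,-0.3],"roll":0},
    {"translation":[0,0,0],"roll":0},
    {"translation":[0,0,0],"roll":0},
    {"translation":[0,0,0],"roll":0},
    {"translation":[0,0,-5],"roll":0},
    {"translation":[0,0,-15],"roll":0},
    {"translation":[0,0,-30],"roll":0},
    {"translation":[0,0,-40],"roll":0},
    {"translation":[0,0,-35],"roll":0},
    {"translation":[0,0,0],"roll":0},
  ],
  fingers=0.55,
)

```text
time: 14.98
tool_pos: [0.4675, 0.2635, 0.1713]
tool_rot: [-3.136, -0.012, -0.063]
contact_force: [0.7, 1.0, 0.1]
opening: 0.0503
grip_force: 0.0
```

Request:
step_arm(
  commands=[
    {"translation":[0,14.5,0],"roll":0.045},
    {"translation":[0.9,38,0],"roll":0},
    {"translation":[0.9,38,0],"roll":0},
    {"translation":[0.9,38,0],"roll":0},
    {"translation":[0.9,38,0],"roll":0},
    {"translation":[0.9,38,0],"roll":0},
    {"translation":[0.9,38,0],"roll":0},
    {"translation":[0.9,38,0],"roll":0},
    {"translation":[0.9,38,0],"roll":0},
    {"translation":[0.9,38,0],"roll":0},
    {"translation":[0.9,38,0],"roll":0},
    {"translation":[0.9,38,0],"roll":0},
    {"translation":[0.9,38,0],"roll":0},
    {"translation":[0.9,38,0],"roll":0},
    {"translation":[0.9,38,0],"roll":0},
    {"translation":[0.9,38,0],"roll":0},
    {"translation":[0,14.5,0],"roll":0},
    {"translation":[0,0,0],"roll":0},
    {"translation":[0,0,0],"roll":0},
    {"translation":[0,0,0],"roll":0},
  ],
  fingers=0.75,
)

```text
time: 16.65
tool_pos: [0.4134, -0.3336, 0.1639]
tool_rot: [-3.141, 0.001, -0.108]
contact_force: [-0.3, 0.9, 0.2]
opening: 0.0687
grip_force: 0.0
```

Run:
```python
from h import *
delta(.4406,-.337,.028,-.108)
k=get_calibration("wrist");im=read_camera("wrist");v=im[:,:,::-1].copy()
draw(v,k,circ(.4406,-.337,.028,.082),(0,255,0));draw(v,k,rect(.4406,-.337,.042,.042,-.108,.058),(0,255,0))
cv2.imwrite("pics/w4.png",v)
```

```text
t 16.65 pos [ 413.4 -333.6  163.9] yaw -0.108 q [-0.82  0.41  1.6   0.    1.13  0.85] open 0.0687 | tool delta mm [ 27.4   0.5 135.9] roll 0.0
```

View pics/w4.png

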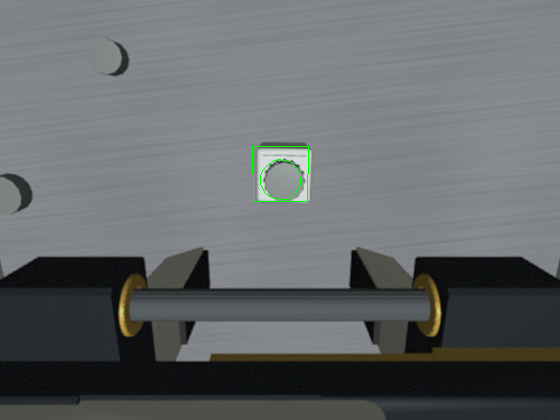

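The square bottle is at (283,175), within about 1 mm of the outline. I need 27 mm forward, then down.

Request:
step_arm(
  commands=[
    {"translation":[13,0.5,10],"roll":0},
    {"translation":[14,0.7,20],"roll":0},
    {"translation":[0,0,25],"roll":0},
    {"translation":[0,0,30],"roll":0},
    {"translation":[0,0,30],"roll":0},
    {"translation":[0,0,14],"roll":0},
    {"translation":[0,0,7],"roll":0},
    {"translation":[0,0,0],"roll":0},
    {"translation":[0,0,0],"roll":0},
  ],
)

```text
time: 17.45
tool_pos: [0.4408, -0.3387, 0.0288]
tool_rot: [3.141, -0.001, -0.107]
contact_force: [-0.4, 0.4, -0.1]
opening: 0.0688
grip_force: 0.0
```

Request:
step_arm(
  commands=[
    {"translation":[0,0,0],"roll":0},
    {"translation":[0,0,0],"roll":0},
    {"translation":[0,0,0],"roll":0},
    {"translation":[0,0,0],"roll":0},
    {"translation":[0,0,0],"roll":0},
    {"translation":[0,0,0],"roll":0},
  ],
  fingers=0,
  grip_force=18,
)

```text
time: 17.95
tool_pos: [0.4403, -0.3394, 0.0286]
tool_rot: [3.141, -0.001, -0.108]
contact_force: [-0.7, 1.0, 4.4]
opening: 0.0421
grip_force: 17.9
```

Request:
step_arm(
  commands=[
    {"translation":[0,0,-10],"roll":0},
    {"translation":[0,0,-25],"roll":0},
    {"translation":[0,0,-35],"roll":0},
    {"translation":[0,0,-30],"roll":-0.045},
    {"translation":[0,0,-20],"roll":0},
    {"translation":[3,-18,0],"roll":0},
    {"translation":[6.1,-35.8,0],"roll":0},
    {"translation":[6.1,-35.8,0],"roll":0},
    {"translation":[6.1,-35.8,0],"roll":0},
    {"translation":[6.1,-35.8,0],"roll":0},
    {"translation":[6.1,-35.8,0],"roll":0},
    {"translation":[6.1,-35.8,0],"roll":0},
    {"translation":[6.1,-35.8,0],"roll":0},
    {"translation":[6.1,-35.8,0],"roll":0},
    {"translation":[6.1,-35.8,0],"roll":0},
    {"translation":[6.1,-35.8,0],"roll":0},
    {"translation":[6.1,-35.8,0],"roll":0},
    {"translation":[6.1,-35.8,0],"roll":0},
    {"translation":[6.1,-35.8,0],"roll":0},
    {"translation":[3,-18,0],"roll":0},
  ],
)

```text
time: 19.62
tool_pos: [0.557, 0.1598, 0.1484]
tool_rot: [-3.14, -0.0, -0.061]
contact_force: [-1.3, 0.3, -2.1]
opening: 0.0421
grip_force: 17.9
```

Request:
step_arm(
  commands=[
    {"translation":[0,0,0],"roll":0},
    {"translation":[0,0,0],"roll":0},
    {"translation":[0,0,0],"roll":0},
  ],
)

```text
time: 19.87
tool_pos: [0.5565, 0.1552, 0.148]
tool_rot: [3.141, 0.001, -0.063]
contact_force: [-0.5, -0.8, -1.6]
opening: 0.042
grip_force: 17.9
```

Run:
```python
from h import *
delta(.5572,.1558,.0396,-.063)
```

```text
t 19.8667 pos [556.5 155.2 148. ] yaw -0.063 q [ 0.14  0.51  1.49 -0.    1.15  1.77] open 0.042 | tool delta mm [  0.6  -0.6 108.4] roll -0.0
```

Request:
step_arm(
  commands=[
    {"translation":[0.5,-0.5,20],"roll":0},
    {"translation":[0,0,30],"roll":0},
    {"translation":[0,0,30],"roll":0},
    {"translation":[0,0,16],"roll":0},
    {"translation":[0,0,6],"roll":0},
    {"translation":[0,0,3],"roll":0},
    {"translation":[0,0,1],"roll":0},
    {"translation":[0,0,1],"roll":0},
    {"translation":[0,0,0.6],"roll":0},
    {"translation":[0,0,0.5],"roll":0},
    {"translation":[0,0,0.4],"roll":0},
    {"translation":[0,0,0.3],"roll":0},
    {"translation":[0,0,0],"roll":0},
    {"translation":[0,0,0],"roll":0},
  ],
)

```text
time: 21.03
tool_pos: [0.5577, 0.1564, 0.0396]
tool_rot: [-3.142, -0.001, -0.063]
contact_force: [-0.8, -0.2, 1.5]
opening: 0.042
grip_force: 17.9
```

Request:
step_arm(
  commands=[
    {"translation":[0,0,0.4],"roll":0},
    {"translation":[0,0,0],"roll":0},
  ],
)

```text
time: 21.2
tool_pos: [0.5577, 0.1565, 0.0396]
tool_rot: [-3.141, -0.001, -0.063]
contact_force: [-2.1, -0.6, 5.3]
opening: 0.0419
grip_force: 17.9
```

Request:
step_arm(
  commands=[
    {"translation":[0,0,0],"roll":0},
    {"translation":[0,0,0],"roll":0},
    {"translation":[0,0,0],"roll":0},
    {"translation":[0,0,0],"roll":0},
    {"translation":[0,0,-5],"roll":0},
    {"translation":[0,0,-15],"roll":0},
    {"translation":[0,0,-30],"roll":0},
    {"translation":[0,0,-40],"roll":0},
    {"translation":[0,0,-35],"roll":0},
    {"translation":[0,0,0],"roll":0},
  ],
  fingers=0.68,
)

```text
time: 22.03
tool_pos: [0.5613, 0.157, 0.1718]
tool_rot: [-3.139, -0.013, -0.063]
contact_force: [1.3, -0.7, 0.8]
opening: 0.0627
grip_force: 0.0
```

Request:
step_arm(
  commands=[
    {"translation":[7.4,14.8,0],"roll":0},
    {"translation":[14.7,29.6,0],"roll":0},
    {"translation":[14.7,29.6,0],"roll":0},
    {"translation":[14.7,29.6,0],"roll":0},
    {"translation":[14.7,29.6,0],"roll":0},
    {"translation":[14.7,29.6,0],"roll":0},
    {"translation":[14.7,29.6,0],"roll":0},
    {"translation":[14.7,29.6,0],"roll":0},
    {"translation":[7.4,14.8,0],"roll":0},
    {"translation":[0,0,0],"roll":0},
    {"translation":[0,0,0],"roll":0},
    {"translation":[0,0,0],"roll":0},
  ],
  fingers=0.9,
)

```text
time: 23.03
tool_pos: [0.6596, -0.0865, 0.1636]
tool_rot: [-3.141, 0.001, -0.063]
contact_force: [-0.2, -0.1, 0.2]
opening: 0.0824
grip_force: 0.0
```

Run:
```python
from h import *
delta(.6603,-.0872,.028,-.063)
k=get_calibration("wrist");im=read_camera("wrist");v=im[:,:,::-1].copy()
draw(v,k,circ(.6603,-.0872,.036,.084),(0,255,0));draw(v,k,circ(.6603,-.0872,.054,.056),(0,255,0))
cv2.imwrite("pics/w5.png",v)
```

```text
t 23.0333 pos [659.6 -86.5 163.6] yaw -0.063 q [-0.25  0.65  1.18  0.    1.31  1.39] open 0.0824 | tool delta mm [  0.8   0.7 135.6] roll 0.0
```

View pics/w5.png

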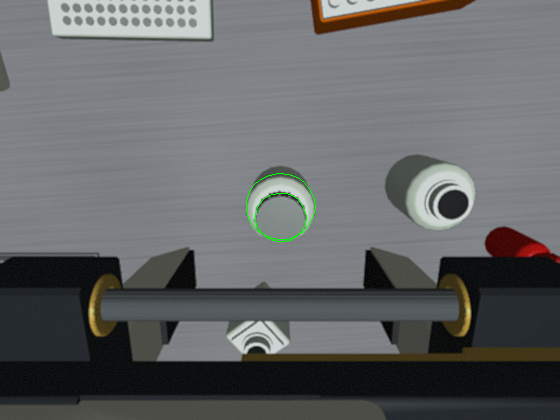

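The large capped bottle at (281,207) fits its outline. The open round at (437,195) is clear of the fingers.

Request:
step_arm(
  commands=[
    {"translation":[0.8,0.7,15],"roll":0},
    {"translation":[0,0,30],"roll":0},
    {"translation":[0,0,30],"roll":0},
    {"translation":[0,0,30],"roll":0},
    {"translation":[0,0,20],"roll":0},
    {"translation":[0,0,10],"roll":0},
    {"translation":[0,0,0],"roll":0},
    {"translation":[0,0,0],"roll":0},
  ],
)

```text
time: 23.75
tool_pos: [0.6611, -0.0874, 0.0296]
tool_rot: [3.141, -0.001, -0.062]
contact_force: [0.9, 0.2, 0.1]
opening: 0.0825
grip_force: 0.0
```

Request:
step_arm(
  commands=[
    {"translation":[0,0,0],"roll":0},
    {"translation":[0,0,0],"roll":0},
    {"translation":[0,0,0],"roll":0},
    {"translation":[0,0,0],"roll":0},
    {"translation":[0,0,0],"roll":0},
    {"translation":[0,0,0],"roll":0},
  ],
  fingers=0,
  grip_force=20,
)

```text
time: 24.25
tool_pos: [0.661, -0.0881, 0.0296]
tool_rot: [-3.142, -0.001, -0.063]
contact_force: [-1.5, 0.4, 4.5]
opening: 0.0534
grip_force: 20.0
```

Request:
step_arm(
  commands=[
    {"translation":[0,0,-10],"roll":0},
    {"translation":[0,0,-25],"roll":0},
    {"translation":[0,0,-35],"roll":0},
    {"translation":[0,0,-35],"roll":0},
    {"translation":[0,0,-20],"roll":0},
    {"translation":[-6,-16.9,0],"roll":0},
    {"translation":[-11.8,-33.7,0],"roll":0},
    {"translation":[-11.8,-33.7,0],"roll":0},
    {"translation":[-11.8,-33.7,0],"roll":0},
    {"translation":[-11.8,-33.7,0],"roll":0},
    {"translation":[-11.8,-33.7,0],"roll":0},
    {"translation":[-11.8,-33.7,0],"roll":0},
    {"translation":[-11.8,-33.7,0],"roll":0},
    {"translation":[-11.8,-33.7,0],"roll":0},
    {"translation":[-11.8,-33.7,0],"roll":0},
    {"translation":[-6,-16.9,0],"roll":0},
    {"translation":[0,0,0],"roll":0},
    {"translation":[0,0,0],"roll":0},
    {"translation":[0,0,0],"roll":0},
  ],
)

```text
time: 25.83
tool_pos: [0.5636, 0.2552, 0.1531]
tool_rot: [3.141, 0.001, -0.063]
contact_force: [0.1, -0.7, -1.6]
opening: 0.0535
grip_force: 20.0
```

Run:
```python
from h import *
delta(.564,.256,.0404,-.063)
```

```text
t 25.8333 pos [563.6 255.2 153.1] yaw -0.063 q [ 0.3   0.57  1.35 -0.    1.21  1.94] open 0.0535 | tool delta mm [  0.4  -0.8 112.7] roll -0.0
```

Request:
step_arm(
  commands=[
    {"translation":[0,-0.5,20],"roll":0},
    {"translation":[0,0,30],"roll":0},
    {"translation":[0,0,30],"roll":0},
    {"translation":[0,0,20],"roll":0},
    {"translation":[0,0,6],"roll":0},
    {"translation":[0,0,3],"roll":0},
    {"translation":[0,0,1],"roll":0},
    {"translation":[0,0,1],"roll":0},
    {"translation":[0,0,0.6],"roll":0},
    {"translation":[0,0,0.5],"roll":0},
    {"translation":[0,0,0.4],"roll":0},
    {"translation":[0,0,0.3],"roll":0},
    {"translation":[0,0,0],"roll":0},
    {"translation":[0,0,0],"roll":0},
  ],
)

```text
time: 27.0
tool_pos: [0.5641, 0.2563, 0.0411]
tool_rot: [3.142, -0.0, -0.063]
contact_force: [0.5, -0.0, -1.4]
opening: 0.0536
grip_force: 20.0
```

Request:
step_arm(
  commands=[
    {"translation":[0,0,0.5],"roll":0},
    {"translation":[0,0,0.4],"roll":0},
    {"translation":[0,0,0.3],"roll":0},
    {"translation":[0,0,0],"roll":0},
  ],
)

```text
time: 27.33
tool_pos: [0.5642, 0.2563, 0.0406]
tool_rot: [-3.141, -0.001, -0.063]
contact_force: [-2.2, -0.9, 4.1]
opening: 0.0534
grip_force: 20.0
```

Request:
step_arm(
  commands=[
    {"translation":[0,0,0],"roll":0},
    {"translation":[0,0,0],"roll":0},
    {"translation":[0,0,0],"roll":0},
    {"translation":[0,0,0],"roll":0},
    {"translation":[0,0,-5],"roll":0},
    {"translation":[0,0,-15],"roll":0},
    {"translation":[0,0,-30],"roll":0},
    {"translation":[0,0,-40],"roll":0},
    {"translation":[0,0,-40],"roll":0},
    {"translation":[0,15,-20],"roll":0},
    {"translation":[0,35,0],"roll":0},
    {"translation":[0,35,0],"roll":0},
    {"translation":[0,35,0],"roll":0},
    {"translation":[0,35,0],"roll":0},
    {"translation":[0,35,0],"roll":0},
    {"translation":[0,35,0],"roll":0},
    {"translation":[0,35,0],"roll":0},
    {"translation":[0,15,0],"roll":0},
    {"translation":[0,0,0],"roll":0},
    {"translation":[0,0,0],"roll":0},
  ],
  fingers=0.8,
)

```text
time: 29.0
tool_pos: [0.5467, -0.0187, 0.1901]
tool_rot: [-3.141, -0.0, -0.065]
contact_force: [0.5, 0.0, 0.0]
opening: 0.0735
grip_force: 0.0
```

Run:
```python
from h import *
k=get_calibration("scene");im=read_camera("scene");v=im[235:405,265:460,::-1].copy();o=np.array([265,235]);s=4;s=3.5
v=cv2.resize(v,None,fx=s,fy=s,interpolation=2)
for P in (circ(.457,.1615,.024,.083),circ(.564,.256,.036,.095),circ(.464,.262,.022,.095),circ(.5577,.1564,.028,.093)): draw(v,k,P,(0,255,0),s,o)
cv2.imwrite("pics/s1.png",v)
t=read_camera("top")[:,:,::-1];cv2.imwrite("pics/t1.png",cv2.resize(t[130:300,100:440],None,fx=2.3,fy=2.3,interpolation=2))
```

```text
(no output)
```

View pics/s1.png

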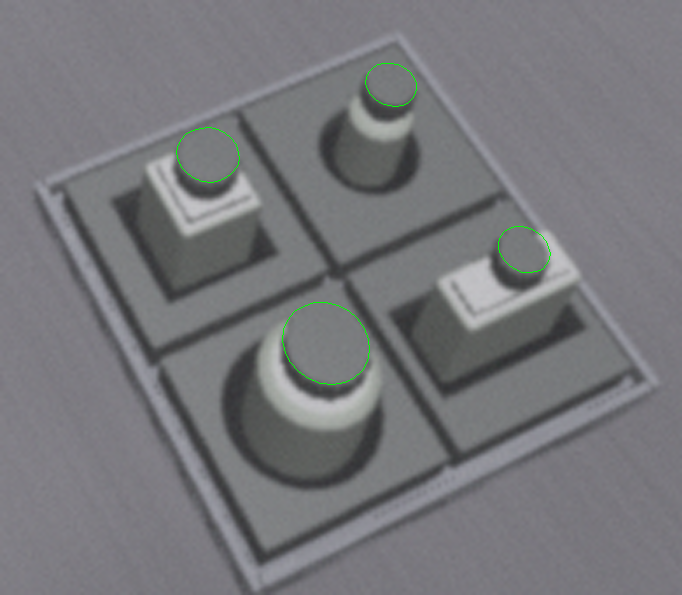

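View pics/t1.png

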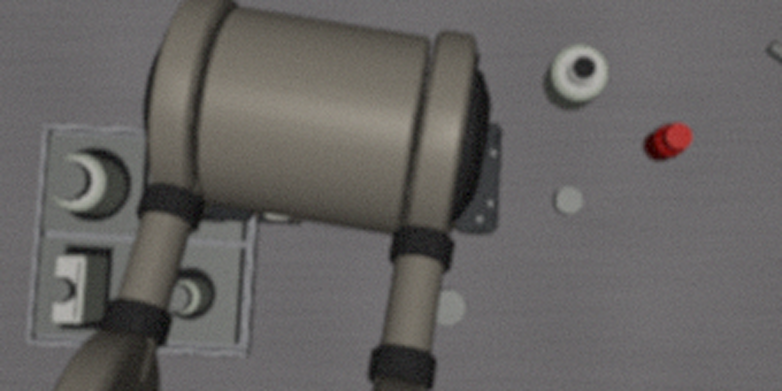

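The scene view shows all four bottles upright and seated in their own bays. Their caps are at (391,85), (208,155), (525,249) and (326,343), matching the floor-height outlines. In the top view the open round and red look-alike are where they were, and the arm is clear of everything.

```bash
python3 -c "
from cell import hand_in;print(hand_in())"
```

```text
the job is handed in; nothing more can be done
None
```

All four capped bottles stand upright on the floors of their own bays, the uncapped bottles and the red look-alike were not touched, and the job was handed in at about 29 s.

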